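Hang the dip basket and set the stand's wing screw

ROBOT

A 7-joint arm with a two-finger parallel gripper is mounted at the origin on the work surface. World frame = base frame: x ahead of the robot, y to its left, z up, the work surface at z = 0. Lengths are in m, angles in rad, forces in N, time in s.
With the tool pointing down it reaches from about 0.425 to 0.875 m from the base axis. Payload 8.4 kg.
Tool frame: the origin (TCP) lies at the very end of the fingers, on their centre line; the grasp point (between the pads) lies 19 mm behind it (arm.tcp_to_grasp is the z of the grasp point in the tool frame, in m); z points along the fingers, y is the line along which they close (so a half turn about z gives the same grasp; the last joint's range is limited). The gripper opens to 85 mm and grips with 20 to 120 N. Pads are 22 mm wide; open, the fingers measure 114 mm over their backs; the gripper's body (76 mm by 85 mm) begins 54 mm behind the grasp point. The pads swing forward as they close: fully open they stand 13 mm farther back than shut.
Start: joints at [1.198, 0.333, 0.04, 1.465, -0.013, 1.343, -0.059], TCP at [0.176, -0.626, 0.231] pointing down, gripper open.
Joint ranges: [-2.58, 2.58], [-0.38, 2.09], [-1.3, 1.39], [0.25, 2.4], [-1.5, 4.64], [0.08, 2.09], [-2.65, 2.65]. Speed limits (rad/s): [2.22, 2.22, 2.79, 2.79, 3.14, 3.14, 3.14].

INTERFACE

Orientations are given as a rotation vector (axis times angle).
In Python, from plant import arm gives the robot as it stands. The module is installed in compiled form; this text tells all that it offers.
- The arm moves only by the shell command python3 -m pendant 'ROWS' [FORCE]. ROWS is JSON, a list of rows, each a list of 3 entries, a list of its own where there are three numbers: the turn, a rotation vector about the tool's x, y, z in rad, then the shift along the tool's x, y, z in mm, then the opening, from 0 (shut) to 1 (fully open). In form: [[[rx, ry, rz], [x, y, z], fingers], ...]. A call has exactly 8 rows; each row is the pose to reach, as a shift and turn from the pose commanded when the call began, along the tool's axes at that moment; what a row does not reach only later rows make up. A row lasts 1/8 s, in which the tool goes at most 62.5 mm and 10.7 degrees, less where a joint would pass 70% of its speed; a pose out of reach is approached as far as the arm can. A call with a gripper value outside its range is refused whole. The fingers move at their own pace and stop on an object; FORCE is the grip in N (left out, the last holds). Time passes only in rows, so rows that repeat a pose let the fingers close, or fill a call up. It gives the time, the measured TCP pose, the force, the opening and the grip force at its end, in the units of the state.
- arm.observe(): the state, without advancing time (a new reading comes with each control period).
- arm.snapshot(name): name is "scene" or "top" or "wrist"; returns (picture, depth): 420x560x3 uint8, red, green, blue; 420x560 float32, m along the optical axis (not along the pixel's ray), 0 where there is no reading.
- arm.camera_model(name): a dict with "camera_matrix" (3x3 intrinsics, pixels), "R" (3x3) and "t" (3): a world point X has camera coordinates R X + t. Camera axes: x right, y down, z forward; pixel columns grow to the right and rows downward; lengths in m; the calibration is good to about 2 mm. A picture is of the moment at which its call begins: read the wrist's pose just before it. camera_model takes no time and is no camera call; for the wrist camera it gives the pose at the moment of the call.
- arm.hand_in(): hands the job in; it is judged then, once.
Trained networks look in the newest picture that a camera, given by its name, has taken for a name from the list of things; names that differ only in an ending like _2 or _b are one class to them, and where a whole thing is asked for, a point or a joint stands for the part that bears it (a point fixed in the world has none). Each returns a list of dicts, best first, with "score" (0 to 1); they miss things now and then, are a little off and sometimes report something else, mostly with a low value. They report only what shows in the picture. A call takes as long as a camera call. They do not tell look-alikes from the thing itself.
- arm.outline_of(label, camera): "mask" (420x560 bool, what is visible of it) and "centre" ([column, row] in pixels, amid what is visible of it).
The state is a dict: "time": time; "joints": joint angles; "qvel": joint speeds; "joint_torque": joint torques, N m; "position": TCP position; "tool_rot": TCP orientation; "force": force on the tool from outside, world axes, zero at the start; "torque": the same for the moment, N m; "width": finger opening in m; "grip_force": force on a finger pad.
Only numpy, scipy, OpenCV 4.12 (cv2) and the standard library are available. Lean on these libraries where they do the work, as an engineer would, in place of code of your own. Each camera call takes 0.05 s, during which the arm holds its last target. There are 200 camera calls.

TASK

Hang the wire basket by its handle on the hook arm of the dip stand and let go of it. Then turn the wing screw on top of the stand clockwise until it seats, back it off a quarter turn, and finish still gripping it there, without letting go, so that it stays put while I nip up its locknut. Leave the basket hanging and the other things on the bench where they are.

Things in the scene. Friction and masses are not known exactly. Their poses are not given: they have to be found in the camera images.
- stand: the dip stand, fixed to the bench: a grey foot plate (200 x 120 mm, 16 mm thick, reaching from 50 mm behind the column to 150 mm in front of it), a steel column, and a round aluminium head (42 mm across, top 200 mm above the bench, with a 24 mm round nut 6 mm high on it). Origin on the column axis at bench height; z up; the hook arm points along its -x axis
- stand_hook (a point): point on the upper side of the straight, level part of the hook arm where the basket's handle should rest, 174 mm above the bench and 95 mm from the column axis. Axes as the stand: the arm, a steel rod 8 mm thick, runs along x, from the head (its side is 74 mm away at +x) to 32 mm away at -x, where the tip turns up, its top 14 mm above this point, 43 mm away
- basket: a steel wire basket, 90 mm (its x) by 64 mm (its y), 45 mm to the rim, 0.16 kg, standing loose on the bench. Origin at the centre of its underside, z up. An upright rigid bail handle 6 mm thick stands in its xz plane from the two short sides: the level top bar is about 64 mm long; the open window under it is 82 mm wide and 60 mm high, from the rim to the bar. Turn the basket so that its y axis lies along the hook arm for the arm to pass through the window
- basket_bail (a point): middle of the underside of the bail's top bar, 105 mm above the basket's underside; axes as the basket
- basket_tab (a point): grip point on the upright grey grip tab in the middle of the bail's top bar, 29 mm above the bar's underside. The tab is 24 mm long (x), 8 mm thick (y, pinch across it) and 36 mm tall, from 5 mm above the bar's underside to its top 12 mm above this point; axes as the basket
- screw (a joint): turn of the wing screw in rad about its vertical axis: 0 is seated against a hard stop, negative is backed off, clockwise seen from above increases it; a quarter turn back is -1.571. It turns against a friction of about 0.06 N m and stays where it is left; its other stop is at -4.0; it does not rise or sink noticeably. It starts 1.2 to 2.4 rad short of its seat and may be turned in several grasps
- screw_grip (a point): grip point on the axis of the wing screw on top of the stand's head, 236 mm above the bench. The black wing is an upright flat bar 46 mm long (this point's x axis), 10 mm thick (y, pinch across it), from 217 to 248 mm above the bench, on a round collar 22 mm across that reaches up to 215 mm. When seated the wing lies along the hook arm; z up
- dish: bystander: flat clear culture dish, 94 mm across, 15 mm high; origin at its underside
- tipbox: bystander: blue box with clear lid, 120 x 85 x 70 mm; origin at its underside
- reagent: bystander: glass bottle with blue cap, 66 mm across, 150 mm high; origin at its underside
- beaker: bystander: clear open beaker, 72 mm across, 90 mm high; origin at its underside
- tuberack: bystander: green rack of blue-capped tubes, 90 x 200 mm, 92 mm high; origin at its underside
- jar: bystander: small jar with white lid, 60 mm across, 70 mm high; origin at its underside
There are look-alikes about, which are no part of the job. What is shaped like the basket but yellow is not meant. What is shaped like the stand but red is not meant.

How it is judged:
On the way, in this order (a step that is already met when the one before it is completed fails the run):
1. the basket hangs by its bail on the level part of the hook arm, let go of (x of basket_bail in the frame of stand_hook between -0.035 and 0.06 m and y of basket_bail in the frame of stand_hook between -0.035 and 0.035 m and z of basket_bail in the frame of stand_hook between -0.012 and 0.012 m and angle between basket's own z axis and vertical below 0.35 rad and contact force between basket and stand above 0.5 N and contact force between basket and the fingers below 0.1 N and contact force between basket and the arm below 0.1 N and linear speed of basket below 0.08 m/s), for 0.3 s.
2. the screw is turned clockwise until it seats (value of joint screw above -0.07 rad), for 0.1 s.
At the end, for the whole second after the job is handed in: the basket hangs at rest by its bail on the level part of the hook arm, within 20 degrees of upright, touched only by the stand; the screw, after seating (within 4 degrees), stands a quarter turn back (within 15 degrees), at rest, gripped by the fingers with over 3 N (all of step 1 and value of joint screw between -1.831 and -1.311 rad and velocity of joint screw between -0.1 and 0.1 rad/s and contact force between screw and the fingers above 3 N); the arm keeps its last pose, push and grip.
It fails at once if a bystander is moved more than 30 mm or tipped (distance of any of dish, tipbox, reagent, beaker, tuberack, jar from where it was at the start of the episode above 0.03 m or angle between any of dish, tipbox, reagent, beaker, tuberack, jar's own z axis and vertical above 0.4 rad).
It also fails if it takes over 54 s, if anything falls off the work surface, if the arm or the gripper's body presses on something with over 40 N, if the wrist force passes 120 N, or if a joint passes its speed limit or range.

## Working session

There is one attempt and no reset: what is moved stays moved. The work goes in short steps, Python scripts to look and compute and a shell command to move; the robot and the scene stay as the last step left them, time stands still between calls to the robot, and variables do not carry over. Pictures are saved under pics/ and viewed, at most 10 in all, crops included, and the job is handed in when it is done.

```bash
mkdir -p pics; cat > h.py <<'E'
import numpy as np,cv2
from scipy.spatial.transform import Rotation as Rn
from plant import arm
def cloud(cam,d,cm=None):
    cm=cm or arm.camera_model(cam);K=np.array(cm["camera_matrix"]);R=np.array(cm["R"]);t=np.array(cm["t"])
    v,u=np.indices(d.shape);p=np.stack([(u-K[0,2])/K[0,0]*d,(v-K[1,2])/K[1,1]*d,d],-1)
    return (p-t)@R
def save(n,im): cv2.imwrite(f"pics/{n}.png",im[...,::-1])
E
python3 - <<'E'
from h import *
o=arm.observe();print({k:np.round(v,3) for k,v in o.items()})
ims=[]
for c in("scene","top"):
    im,d=arm.snapshot(c);ims.append(im);np.savez(c+".npz",im=im,d=d,P=cloud(c,d));save(c,im)
    P=cloud(c,d)
    for l in("basket","stand","screw","basket_tab"):
        for r in arm.outline_of(l,c)[:4]:
            m=r["mask"]&(d>0);print(c,l,round(r["score"],2),np.round(r["centre"]),m.sum(),np.round(np.median(P[m],0),3),np.round(P[m].max(0),3),np.median(im[m],0))
E
```

```text
{'time': np.float64(0.0), 'joints': array([ 1.198,  0.334,  0.04 ,  1.466, -0.013,  1.343, -0.058]), 'qvel': array([ 0.   , -0.002, -0.   ,  0.002,  0.001, -0.001,  0.001]), 'joint_torque': array([-0.0000e+00, -6.5856e+01,  1.3650e+00, -4.0556e+01,  1.7000e-02,
        1.3000e-02, -0.0000e+00]), 'position': array([ 0.176, -0.625,  0.23 ]), 'tool_rot': array([-3.111e+00, -4.280e-01,  1.000e-03]), 'force': array([ 0.35 ,  0.234, -1.169]), 'torque': array([ 0.006, -0.04 ,  0.002]), 'grip_force': np.float64(0.0), 'width': np.float64(0.086)}
scene basket 0.83 [197. 191.] 768 [ 0.332 -0.283  0.009] [ 0.39  -0.238  0.15 ] [117. 107.  52.]
scene basket 0.71 [196. 231.] 728 [ 0.488 -0.289  0.007] [ 0.543 -0.243  0.149] [102. 102.  95.]
scene basket 0.66 [249. 205.] 605 [ 0.404 -0.121  0.015] [ 0.447 -0.073  0.02 ] [148. 150. 146.]
scene stand 0.96 [319. 244.] 2676 [0.599 0.069 0.017] [0.652 0.164 0.251] [101.  98.  96.]
scene stand 0.79 [328. 182.] 2417 [0.389 0.146 0.017] [0.573 0.292 0.251] [140.  52.  47.]
scene screw 0.5 [347. 144.] 167 [0.388 0.179 0.233] [0.397 0.299 0.251] [56. 54. 49.
[... 421 characters left out ...]
.486 -0.285  0.007] [ 0.543 -0.239  0.151] [102. 101.  95.]
top stand 0.66 [256. 202.] 2534 [0.582 0.061 0.017] [0.657 0.163 0.255] [84. 82. 79.]
top stand 0.56 [230. 271.] 2677 [0.375 0.131 0.018] [0.449 0.238 0.255] [131.  37.  32.]
top screw 0.61 [203. 264.] 80 [0.384 0.182 0.246] [0.394 0.201 0.255] [35. 32. 29.]
top screw 0.49 [233. 186.] 88 [0.588 0.109 0.245] [0.61  0.119 0.255] [31. 32. 29.]
top basket_tab 0.84 [368. 236.] 719 [ 0.488 -0.285  0.008] [ 0.546 -0.239  0.151] [101. 101.  95.]
top basket_tab 0.74 [368. 288.] 735 [ 0.337 -0.28   0.008] [ 0.387 -0.236  0.155] [122. 118.  30.]
top basket_tab 0.34 [302. 148.] 1200 [ 0.748 -0.071  0.069] [ 0.82  -0.024  0.081] [ 87.  98. 110.]
```

View pics/scene.png

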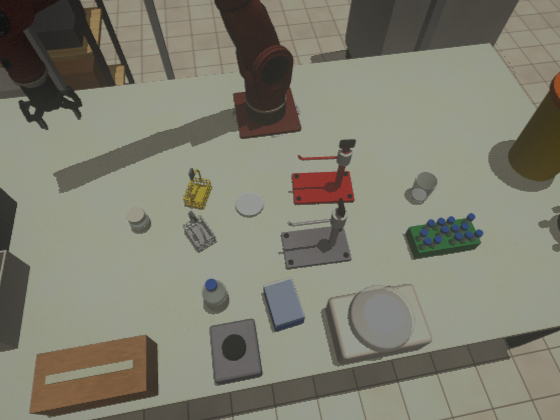

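View pics/top.png

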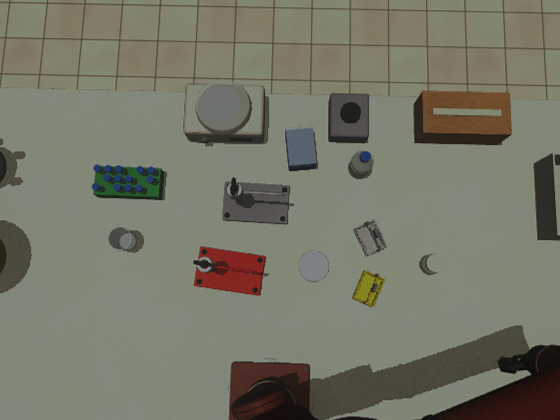

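Both views show two baskets and two stands. In the top view the grey wire basket is at (370,237) and the yellow one at (368,288). The grey stand is at (256,202) and the red one at (230,271). I choose the grey pair.

```bash
python3 - <<'E'
from h import *
for c in("top","scene"):
    z=np.load(c+".npz");P=z["P"].reshape(-1,3);ok=z["d"].ravel()>0
    def sel(x0,x1,y0,y1,z0,z1): return P[ok&(P[:,0]>x0)&(P[:,0]<x1)&(P[:,1]>y0)&(P[:,1]<y1)&(P[:,2]>z0)&(P[:,2]<z1)]
    def rect(Q): 
        r=cv2.minAreaRect((Q[:,:2]*1000).astype(np.float32));return len(Q),np.round(r[0]),np.round(r[1]),round(r[2],1),np.round(np.median(Q,0),3)
    print(c,"plate",rect(sel(.45,.7,-.09,.17,.011,.022)))
    Q=sel(.45,.7,-.09,.17,.218,.26);print("wing",rect(Q),Q[:,2].max()); 
    Q=sel(.45,.7,-.09,.17,.195,.212);print("head",rect(Q))
    Q=sel(.45,.7,-.06,.09,.16,.195);print("arm",rect(Q)); print(np.polyfit(Q[:,1],Q[:,0],1))
    Q=sel(.42,.6,-.36,-.2,.12,.17);print("tab",rect(Q),Q[:,2].max())
    Q=sel(.42,.6,-.36,-.2,.02,.06);print("bask",rect(Q))
    Q=sel(.42,.6,-.36,-.2,.095,.115);print("bar",rect(Q))
im=np.load("top.npz")["im"]
a=cv2.resize(im[205:270,335:405],None,fx=6,fy=6,interpolation=2);b=cv2.resize(im[165:230,215:300],None,fx=6,fy=6,interpolation=2)
save("crop1",np.hstack([a,b])[:, :800])
E
```

```text
top plate (1787, array([580.,  36.]), array([235., 253.]), 0.7, array([0.58 , 0.052, 0.017]))
wing (83, array([591., 112.]), array([15., 45.]), 81.6, array([0.589, 0.11 , 0.246])) 0.2548942243933004
head (102, array([590., 110.]), array([40., 39.]), 4.1, array([0.588, 0.104, 0.201]))
arm (122, array([588.,  29.]), array([117.,   9.]), 87.8, array([0.588, 0.029, 0.173]))
[0.03943777 0.58681919]
tab (38, array([ 488., -286.]), array([23.,  9.]), 23.8, array([ 0.487, -0.285,  0.144])) 0.15080315471673955
bask (194, array([ 489., -286.]), array([90., 65.]), 25.7, array([ 0.489, -0.286,  0.042]))
bar (42, array([ 488., -286.]), array([79.,  7.]), 27.5, array([ 0.478, -0.289,  0.11 ]))
scene plate (2111, array([589.,  59.]), array([200., 122.]), 87.9, array([0.596, 0.05 , 0.016]))
wing (101, array([593., 108.]), array([11., 44.]), 87.0, array([0.597, 0.106, 0.244])) 0.25131314295296864
head (104, array([593., 108.]), array([39., 37.]), 68.5, array([0.598, 0.101, 0.2  ]))
arm (142, array([587.,  30.]), array([121.,  14.]), 86.3, array([0.589, 0.033, 0.173]))
[0.04200184 0.5877807 ]
tab (39, array([ 489., -288.]), array([25.,  8.]), 24.7, array([ 0.492, -0.288,  0.143])) 0.14894642606325761
bask (216, array([ 488., -288.]), array([93., 64.]), 25.5, array([ 0.495, -0.285,  0.042]))
bar (31, array([ 492., -288.]), array([73.,  5.]), 27.1, array([ 0.512, -0.278,  0.108]))
```

View pics/crop1.png

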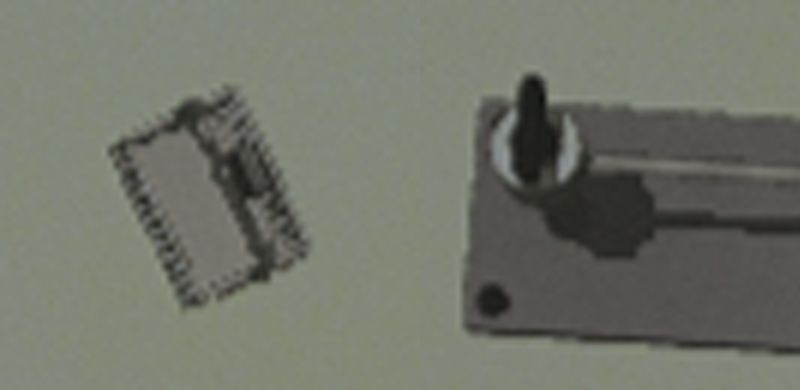

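The crop shows the grey wire basket with its dark grip tab (245,175) and the grey stand with its wing (535,120) lying roughly across the hook arm (590,160 →). Both match the description. Next I'll measure the wing angle and work out the approach.

```bash
cat >> h.py <<'E'
def rel(p,yaw):
    "turn and shift (tool axes) from the measured pose to TCP p, pointing down, tool x at yaw deg"
    o=arm.observe();R=Rn.from_rotvec(o["tool_rot"]);c=np.radians(yaw)
    T=Rn.from_matrix(np.array([[np.cos(c),np.sin(c),0],[np.sin(c),-np.cos(c),0],[0,0,-1]]))
    print("t",round(float(o["time"]),2),"turn",np.round((R.inv()*T).as_rotvec(),3),"shift mm",np.round(R.inv().apply(np.array(p)-o["position"])*1000,1))
E
python3 - <<'E'
from h import *
for c in("top","scene"):
    z=np.load(c+".npz");P=z["P"].reshape(-1,3);ok=z["d"].ravel()>0
    Q=P[ok&(abs(P[:,0]-.592)<.05)&(abs(P[:,1]-.109)<.05)&(P[:,2]>.240)]
    w=np.linalg.svd(Q[:,:2]-Q[:,:2].mean(0))[2][0];print(c,len(Q),Q[:,:2].mean(0).round(3),np.ptp((Q[:,:2]@w)).round(3),np.degrees(np.arctan2(w[1],w[0])).round(1))
rel([.4885,-.287,.23],25.5)
E
```

```text
top 64 [0.591 0.111] 0.045 177.5
scene 64 [0.593 0.108] 0.043 -3.6
t 0.5 turn [-0.    -0.    -0.171] shift mm [ 392.7 -241.6    1.3]
```

```bash
python3 -m pendant '[[[0,0,-0.03],[49,-30,0],0.6],[[0,0,-0.06],[98,-60,0],0.6],[[0,0,-0.09],[147,-90,0],0.6],[[0,0,-0.12],[196,-120,0],0.6],[[0,0,-0.171],[245,-151,0],0.6],[[0,0,-0.171],[294,-181,0],0.6],[[0,0,-0.171],[343,-211,0],0.6],[[0,0,-0.171],[393,-242,0],0.6]]' 40
python3 - <<'E'
from h import *
im,d=arm.snapshot("wrist");save("w1",im);P=cloud("wrist",d).reshape(-1,3);ok=d.ravel()>0
Q=P[ok&(abs(P[:,0]-.4885)<.04)&(abs(P[:,1]+.287)<.04)&(P[:,2]>.125)&(P[:,2]<.16)]
if len(Q):
    r=cv2.minAreaRect((Q[:,:2]*1000).astype(np.float32));print(len(Q),r,Q.mean(0),Q[:,2].max())
rel([.4885,-.287,.117],25.5)
E
```

```text
time: 1.5
position: [0.4897, -0.2852, 0.2317]
tool_rot: [3.064, 0.692, 0.001]
force: [1.2, -0.3, -0.6]
width: 0.0517
grip_force: 0.0
327 ((497.5609130859375, -280.56121826171875), (23.26849937438965, 7.677730560302734), 26.107297897338867) [ 0.49933763 -0.27951217  0.14377265] 0.1478912951239988
t 1.55 turn [-0.001 -0.004  0.009] shift mm [-11.1   6.3 114.6]
```

View pics/w1.png

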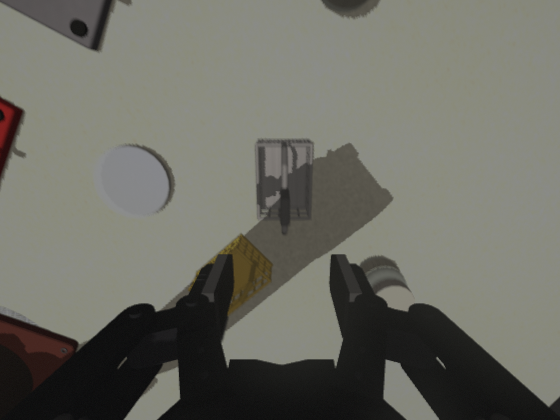

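The wrist view shows the tab at (285,210), centred between the fingers (~(283,290) line). The arm was still settling, so I'll settle partway down and measure again.

```bash
python3 -m pendant '[[[0,0,0],[0,0,0],0.6],[[0,0,0],[0,0,10],0.6],[[0,0,0],[0,0,20],0.6],[[0,0,0],[0,0,30],0.6],[[0,0,0],[0,0,40],0.6],[[0,0,0],[0,0,40],0.6],[[0,0,0],[0,0,40],0.6],[[0,0,0],[0,0,40],0.6]]'
python3 - <<'E'
from h import *
cm=arm.camera_model("wrist");im,d=arm.snapshot("wrist");P=cloud("wrist",d,cm).reshape(-1,3);ok=d.ravel()>0
Q=P[ok&(abs(P[:,0]-.4885)<.04)&(abs(P[:,1]+.287)<.04)&(P[:,2]>.125)&(P[:,2]<.16)]
if len(Q):
    r=cv2.minAreaRect((Q[:,:2]*1000).astype(np.float32));print(len(Q),r,Q.mean(0),Q[:,2].max())
rel([.4885,-.287,.117],25.5)
E
```

```text
time: 2.55
position: [0.489, -0.2866, 0.1918]
tool_rot: [3.064, 0.693, 0.001]
force: [-0.6, 0.7, -0.2]
width: 0.0508
grip_force: 0.0
439 ((491.31512451171875, -289.5115966796875), (23.752458572387695, 7.370960235595703), 25.589786529541016) [ 0.49368852 -0.28815095  0.14357705] 0.14782057756093087
t 2.6 turn [ 0.001 -0.    -0.   ] shift mm [-0.6  0.1 74.7]
```

```bash
python3 -m pendant '[[[0,0,0],[0,1,20],0.6],[[0,0,0],[0,1,40],0.6],[[0,0,0],[0,1,60],0.6],[[0,0,0],[0,1,75],0.6],[[0,0,0],[0,1,75],0.6],[[0,0,0],[0,1,75],0],[[0,0,0],[0,1,75],0],[[0,0,0],[0,1,75],0]]' 60
python3 -m pendant '[[[0,0,0],[0,0,0],0],[[0,0,0],[0,0,0],0],[[0,0,0],[0,0,-15],0],[[0,0,0],[0,0,-30],0],[[0,0,0],[0,0,-50],0],[[0,0,0],[0,0,-75],0],[[0,0,0],[0,0,-102],0],[[0,0,0],[0,0,-102],0]]'
python3 - <<'E'
from h import *
o=arm.observe();print(o["width"],o["position"],o["force"])
rel([.585,-.09,.219],-2.3)
E
```

```text
time: 3.6
position: [0.4895, -0.2878, 0.117]
tool_rot: [3.063, 0.692, 0.001]
force: [0.8, -1.2, 3.7]
width: 0.007
grip_force: 59.6
time: 4.6
position: [0.4903, -0.2878, 0.2211]
tool_rot: [3.061, 0.692, 0.005]
force: [-0.3, -0.4, -2.3]
width: 0.0071
grip_force: 58.6
0.007096997949526037 [ 0.4902562  -0.28781582  0.22114433] [-0.33992513 -0.44364381 -2.26440449]
t 4.6 turn [ 0.003 -0.003  0.485] shift mm [ 170.7 -137.8    2.1]
```

```bash
python3 -m pendant '[[[0,0,0.06],[25,-20,1],0],[[0,0,0.12],[52,-42,1],0],[[0,0,0.2],[80,-65,2],0],[[0,0,0.28],[108,-87,2],0],[[0,0,0.36],[135,-109,2],0],[[0,0,0.44],[158,-128,2],0],[[0,0,0.485],[171,-138,2],0],[[0,0,0.485],[171,-138,2],0]]'
python3 -m pendant '[[[0,0,0],[0,0,0],0],[[0,0,0],[0,0,0],0],[[0,0,0],[0,0,0],0],[[0,0,0],[0,0,0],0],[[0,0,0],[0,0,0],0],[[0,0,0],[0,0,0],0],[[0,0,0],[0,0,0],0],[[0,0,0],[0,0,0],0]]'
python3 - <<'E'
from h import *
cm=arm.camera_model("wrist");im,d=arm.snapshot("wrist");save("w2",im);P=cloud("wrist",d,cm);P=P.reshape(-1,3);ok=d.ravel()>0
Q=P[ok&(abs(P[:,0]-.588)<.06)&(P[:,1]>-.05)&(P[:,1]<.085)&(P[:,2]>.155)&(P[:,2]<.195)]
if len(Q): print(len(Q),Q[:,1].min(),Q[:,2].max(),np.polyfit(Q[:,1],Q[:,0],1),np.median(Q,0))
rel([.588,.014,.219],-2.3)
E
```

```text
time: 5.6
position: [0.5839, -0.0876, 0.2154]
tool_rot: [-3.14, 0.058, 0.002]
force: [0.6, -0.1, -2.9]
width: 0.0074
grip_force: 58.6
time: 6.6
position: [0.5841, -0.0893, 0.2163]
tool_rot: [-3.141, 0.063, 0.0]
force: [-1.1, 0.6, -2.4]
width: 0.0072
grip_force: 58.6
2108 -0.034129768414039904 0.18916328605650062 [0.03567137 0.59061216] [0.59170007 0.02534037 0.17361623]
t 6.65 turn [-0.  0. -0.] shift mm [  -0.2 -103.4   -2.7]
```

View pics/w2.png

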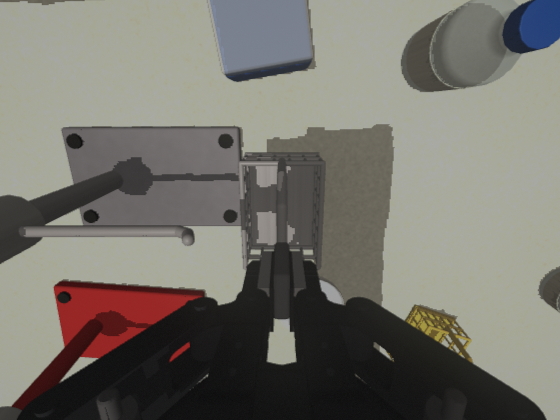

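The basket hangs upright in the fingers. The hook tip is at (188,237), level with the bail window and clear above and below, so I'll slide it on.

```bash
python3 -m pendant '[[[0,0,0],[2,-15,-2],0],[[0,0,0],[3,-30,-2],0],[[0,0,0],[3,-45,-2],0],[[0,0,0],[3,-60,-2],0],[[0,0,0],[3,-75,-2],0],[[0,0,0],[3,-90,-2],0],[[0,0,0],[3,-103,-2],0],[[0,0,0],[3,-103,-2],0]]'
python3 -m pendant '[[[0,0,0],[0,0,0],0],[[0,0,0],[0,0,6],0],[[0,0,0],[0,0,12],0],[[0,0,0],[0,0,18],0],[[0,0,0],[0,0,24],0],[[0,0,0],[0,0,28],0],[[0,0,0],[0,0,31],0],[[0,0,0],[0,0,31],0]]'
python3 - <<'E'
from h import *
o=arm.observe();print(o["position"],o["force"])
E
```

```text
time: 7.65
position: [0.5912, 0.015, 0.2184]
tool_rot: [-3.141, 0.06, -0.0]
force: [-0.2, 0.3, -2.5]
width: 0.0072
grip_force: 58.6
time: 8.65
position: [0.5911, 0.0135, 0.1872]
tool_rot: [-3.141, 0.063, 0.0]
force: [0.4, -0.0, -2.6]
width: 0.0071
grip_force: 58.6
[0.59114278 0.01350965 0.18716401] [ 0.39220398 -0.02797098 -2.5500768 ]
```

Underside is around 0.175 with no contact force yet, so I'll lower a little more and then open partway.

```bash
python3 -m pendant '[[[0,0,0],[0,0,1],0],[[0,0,0],[0,0,2],0],[[0,0,0],[0,0,2],0],[[0,0,0],[0,0,2],0],[[0,0,0],[0,0,2],0.35],[[0,0,0],[0,0,2],0.35],[[0,0,0],[0,0,2],0.35],[[0,0,0],[0,0,2],0.35]]'
python3 - <<'E'
from h import *
for c in ("scene","top"):
    im,d=arm.snapshot(c);P=cloud(c,d);Q=P.reshape(-1,3);ok=d.ravel()>0
    S=Q[ok&(abs(Q[:,0]-.59)<.07)&(abs(Q[:,1]-.014)<.05)&(Q[:,2]>.05)&(Q[:,2]<.14)];print(c,len(S),np.round(S.mean(0),3) if len(S) else 0)
    if c=="scene": save("s2",cv2.resize(im[150:290,240:420],None,fx=4,fy=4))
print(arm.observe()["force"])
E
```

```text
time: 9.65
position: [0.5912, 0.0135, 0.1853]
tool_rot: [-3.141, 0.063, 0.0]
force: [-0.3, -0.6, -0.2]
width: 0.0297
grip_force: 0.0
scene 654 [0.59  0.014 0.084]
top 0 0
[ 0.14612662  0.13553652 -0.28818527]
```

View pics/s2.png

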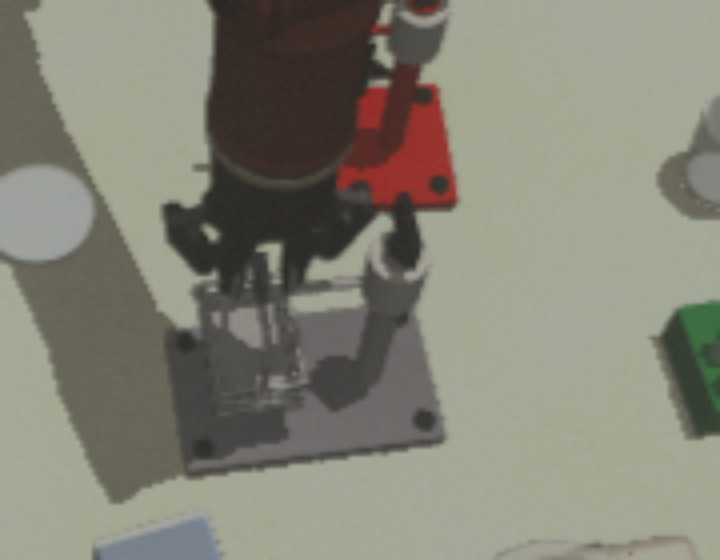

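The basket hangs upright on the arm at about (260,340) and the tab is free of the fingers. I'll rise straight up, then turn towards the screw.

```bash
python3 -m pendant '[[[0,0,0],[0,0,-15],0.35],[[0,0,0],[0,0,-35],0.35],[[0,0,0],[0,0,-60],0.35],[[0,0,0],[0,0,-90],0.35],[[0,0,0],[0,0,-110],0.6],[[0,0,-0.15],[0,0,-115],0.6],[[0,0,-0.3],[0,0,-115],0.6],[[0,0,-0.45],[0,0,-115],0.6]]'
python3 - <<'E'
from h import *
print(arm.observe()["joints"].round(2))
for c in("scene","top"):
    im,d=arm.snapshot(c);P=cloud(c,d).reshape(-1,3);ok=d.ravel()>0
    Q=P[ok&(abs(P[:,0]-.59)<.08)&(abs(P[:,1]-.014)<.05)&(P[:,2]>.04)&(P[:,2]<.225)]
    T=Q[Q[:,2]>.195];print(c,Q.mean(0).round(3),Q[:,2].min(),T.mean(0).round(3),T[:,2].max())
rel([.592,.109,.30],177)
E
```

```text
time: 10.75
position: [0.5914, 0.0136, 0.3017]
tool_rot: [3.074, 0.647, 0.002]
force: [0.5, -0.4, 1.1]
width: 0.0509
grip_force: 0.0
[ 0.3   0.22 -0.48  1.48  0.1   1.46 -1.33]
scene [0.591 0.014 0.107] 0.06436608960241774 [0.593 0.013 0.21 ] 0.21686730520051495<stdin>:6: RuntimeWarning: Mean of empty slice.
  ret = um.true_divide(
Traceback (most recent call last):
ValueError: zero-size array to reduction operation minimum which has no identity
```

```bash
python3 -m pendant '[[[0,0,-0.18],[5,-11,0],0.6],[[0,0,-0.36],[10,-22,0],0.6],[[0,0,-0.54],[15,-33,0],0.6],[[0,0,-0.72],[20,-44,0],0.6],[[0,0,-0.9],[25,-55,0],0.6],[[0,0,-1.08],[30,-66,0],0.6],[[0,0,-1.26],[35,-77,0],0.6],[[0,0,-1.4],[39,-87,0],0.6]]'
python3 - <<'E'
from h import *
rel([.592,.109,.30],177)
E
```

```text
time: 11.85
position: [0.5924, 0.1093, 0.3011]
tool_rot: [1.939, 2.471, 0.001]
force: [0.4, -0.4, -0.1]
width: 0.0506
grip_force: 0.0
t 11.85 turn [ 1.000e-03  0.000e+00 -1.278e+00] shift mm [-0.2 -0.5  1.1]
```

```bash
python3 -m pendant '[[[0,0,-0.18],[0,0,0],0.6],[[0,0,-0.36],[0,0,0],0.6],[[0,0,-0.54],[0,0,0],0.6],[[0,0,-0.72],[0,0,0],0.6],[[0,0,-0.9],[0,0,0],0.6],[[0,0,-1.08],[0,0,0],0.6],[[0,0,-1.278],[0,0,0],0.6],[[0,0,-1.278],[0,0,0],0.6]]'
python3 -m pendant '[[[0,0,0],[0,0,0],0.6],[[0,0,0],[0,0,0],0.6],[[0,0,0],[0,0,0],0.6],[[0,0,0],[0,0,0],0.6],[[0,0,0],[0,0,0],0.6],[[0,0,0],[0,0,0],0.6],[[0,0,0],[0,0,0],0.6],[[0,0,0],[0,0,0],0.6]]'
python3 - <<'E'
from h import *
print(arm.observe()["joints"].round(2))
cm=arm.camera_model("wrist");im,d=arm.snapshot("wrist");save("w3",im);P=cloud("wrist",d,cm).reshape(-1,3);ok=d.ravel()>0
Q=P[ok&(abs(P[:,0]-.592)<.04)&(abs(P[:,1]-.109)<.04)&(P[:,2]>.225)&(P[:,2]<.255)]
if len(Q)>3:
    print(len(Q),cv2.minAreaRect((Q[:,:2]*1000).astype(np.float32)),Q[:,2].max())
    w=np.linalg.svd(Q[:,:2]-Q[:,:2].mean(0),full_matrices=False)[2][0];print(np.degrees(np.arctan2(w[1],w[0])))
rel([.592,.109,.221],177)
E
```

```text
time: 12.85
position: [0.5924, 0.1088, 0.3008]
tool_rot: [0.09, 3.14, 0.0]
force: [0.3, -0.4, 0.3]
width: 0.0512
grip_force: 0.0
time: 13.85
position: [0.5923, 0.1088, 0.3003]
tool_rot: [-0.085, -3.14, -0.0]
force: [-0.4, 0.6, 0.5]
width: 0.0511
grip_force: 0.0
[ 0.44  0.32 -0.88  1.44  0.25  1.49  1.08]
884 ((592.2968139648438, 108.62403869628906), (9.904725074768066, 44.87124252319336), 87.17910766601562) 0.25003351375865246
-3.3120969046745836
t 13.9 turn [ 0.    -0.    -0.002] shift mm [ 0.4  0.2 79.3]
```

View pics/w3.png

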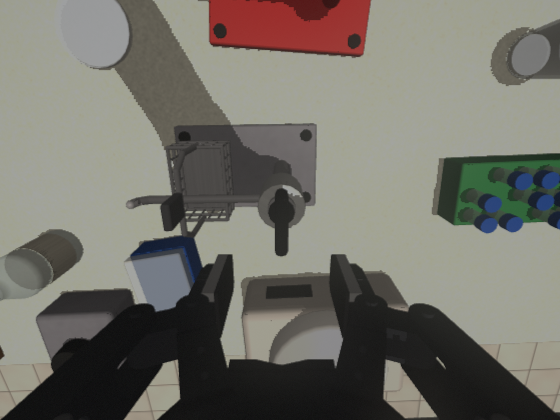

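The wrist view shows the wing upright at (281,220), centred between the fingers and aligned with them. The basket is hanging on the arm at (200,180). I'll descend and grip.

```bash
python3 -m pendant '[[[0,0,0],[0,0,20],0.6],[[0,0,0],[0,0,40],0.6],[[0,0,0],[0,0,60],0.6],[[0,0,0],[0,0,75],0.6],[[0,0,0],[0,0,80],0.6],[[0,0,0],[0,0,80],0],[[0,0,0],[0,0,80],0],[[0,0,0],[0,0,80],0]]' 60
python3 -m pendant '[[[0,0,0],[0,0,0],0],[[0,0,0.15],[0,0,0],0],[[0,0,0.3],[0,0,0],0],[[0,0,0.45],[0,0,0],0],[[0,0,0.6],[0,0,0],0],[[0,0,0.75],[0,0,0],0],[[0,0,0.9],[0,0,0],0],[[0,0,0.9],[0,0,0],0]]'
python3 - <<'E'
from h import *
o=arm.observe();print(o["joints"].round(2),o["torque"].round(2),o["force"].round(1))
rel([.5923,.1087,.220],87.7)
E
```

```text
time: 14.9
position: [0.5927, 0.1088, 0.2212]
tool_rot: [0.085, 3.139, -0.0]
force: [-1.6, -0.5, 2.7]
width: 0.0091
grip_force: 59.6
time: 15.9
position: [0.5928, 0.1088, 0.2212]
tool_rot: [1.442, 2.79, 0.001]
force: [-1.5, -0.5, 5.9]
width: 0.0089
grip_force: 60.0
[ 0.32  0.32 -0.72  1.57  0.22  1.33  0.2 ] [-0.34  0.16 -0.08] [-1.5 -0.5  5.9]
t 15.9 turn [0.001 0.001 0.657] shift mm [ 0.2 -0.5  1.2]
```

```bash
python3 -m pendant '[[[0,0,0.12],[0,0,0],0],[[0,0,0.24],[0,0,0],0],[[0,0,0.36],[0,0,0],0],[[0,0,0.48],[0,0,0],0],[[0,0,0.56],[0,0,0],0],[[0,0,0.62],[0,0,0],0],[[0,0,0.64],[0,0,0],0],[[0,0,0.64],[0,0,0],0]]'
python3 - <<'E'
from h import *
o=arm.observe();print(o["torque"].round(2),o["force"].round(1));rel([.5923,.1087,.220],87.7)
E
python3 -m pendant '[[[0,0,0.01],[0,0,0],0],[[0,0,0.02],[0,0,0],0],[[0,0,0.03],[0,0,0],0],[[0,0,0.04],[0,0,0],0],[[0,0,0.05],[0,0,0],0],[[0,0,0.06],[0,0,0],0],[[0,0,0.06],[0,0,0],0],[[0,0,0.06],[0,0,0],0]]'
python3 - <<'E'
from h import *
o=arm.observe();print(o["torque"].round(2),o["force"].round(1),o["joints"].round(2));rel([.5923,.1087,.220],87.7)
E
```

```text
time: 16.9
position: [0.5928, 0.1088, 0.2212]
tool_rot: [2.243, 2.198, 0.002]
force: [0.3, -1.2, 6.2]
width: 0.0088
grip_force: 60.0
[-0.32  0.12 -0.01] [ 0.3 -1.2  6.2]
t 16.9 turn [ 0.002 -0.     0.019] shift mm [-0.1 -0.5  1.2]
time: 17.9
position: [0.5928, 0.1089, 0.2212]
tool_rot: [2.306, 2.132, 0.001]
force: [-0.4, -2.6, 6.2]
width: 0.0088
grip_force: 67.9
[-0.54  0.04  1.24] [-0.4 -2.6  6.2] [ 0.24  0.3  -0.61  1.57  0.18  1.32 -0.47]
t 17.9 turn [ 0.002  0.    -0.038] shift mm [-0.2 -0.5  1.2]
```

Reaction moment has jumped to 1.24 N m at the expected angle, so the screw is seated. I'll back it off a quarter turn.

```bash
python3 -m pendant '[[[0,0,0],[0,0,0],0],[[0,0,-0.12],[0,0,0],0],[[0,0,-0.24],[0,0,0],0],[[0,0,-0.36],[0,0,0],0],[[0,0,-0.48],[0,0,0],0],[[0,0,-0.6],[0,0,0],0],[[0,0,-0.72],[0,0,0],0],[[0,0,-0.84],[0,0,0],0]]'
python3 -m pendant '[[[0,0,-0.12],[0,0,0],0],[[0,0,-0.24],[0,0,0],0],[[0,0,-0.36],[0,0,0],0],[[0,0,-0.48],[0,0,0],0],[[0,0,-0.6],[0,0,0],0],[[0,0,-0.7],[0,0,0],0],[[0,0,-0.77],[0,0,0],0],[[0,0,-0.77],[0,0,0],0]]'
python3 -m pendant '[[[0,0,0],[0,0,0],0],[[0,0,0],[0,0,0],0],[[0,0,0],[0,0,0],0],[[0,0,0],[0,0,0],0],[[0,0,0],[0,0,0],0],[[0,0,0],[0,0,0],0],[[0,0,0],[0,0,0],0],[[0,0,0],[0,0,0],0]]'
python3 - <<'E'
from h import *
o=arm.observe();print(o["torque"].round(2),o["force"].round(1),o["joints"].round(2),abs(o["qvel"]).max());rel([.5923,.1087,.220],177.7)
ims=[]
im,d=arm.snapshot("scene");save("s3",cv2.resize(im[150:290,240:420],None,fx=4,fy=4))
P=cloud("scene",d).reshape(-1,3);ok=d.ravel()>0
Q=P[ok&(abs(P[:,0]-.59)<.08)&(abs(P[:,1]-.014)<.05)&(P[:,2]>.04)&(P[:,2]<.225)]
T=Q[Q[:,2]>.195];print(Q.mean(0).round(3),T.mean(0).round(3),T[:,2].max())
E
```

```text
time: 18.9
position: [0.5928, 0.1089, 0.2212]
tool_rot: [1.233, 2.888, 0.001]
force: [-1.0, -1.0, 6.5]
width: 0.0091
grip_force: 60.1
time: 19.9
position: [0.5927, 0.1088, 0.2212]
tool_rot: [0.063, 3.14, 0.0]
force: [-1.8, -1.3, 7.2]
width: 0.0089
grip_force: 60.1
time: 20.9
position: [0.5927, 0.1088, 0.2212]
tool_rot: [0.065, 3.14, -0.0]
force: [-1.4, -2.9, 6.6]
width: 0.0089
grip_force: 60.1
[-0.28  0.3   0.06] [-1.4 -2.9  6.6] [ 0.43  0.36 -0.86  1.57  0.28  1.34  1.06] 0.00266265073341518
t 20.9 turn [-0.     0.001 -0.001] shift mm [ 0.4 -0.1  1.2]
[0.591 0.014 0.107] [0.593 0.013 0.21 ] 0.21780725243896643
```

View pics/s3.png

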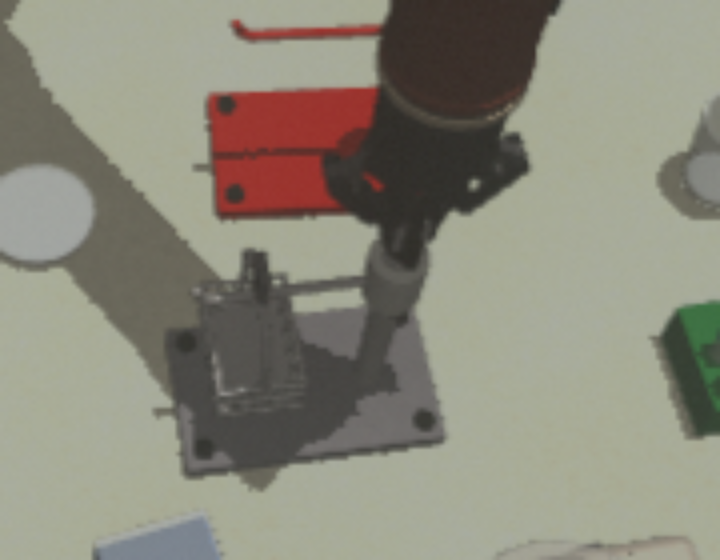

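The basket hangs upright at (255,340), untouched. The fingers hold the wing at (405,235) with 60 N, a quarter turn back from the seat.

```bash
python3 -c "
from plant import arm
print(arm.hand_in())"
```

```text
the job is handed in; nothing more can be done
None
```

The job is handed in: the basket hangs freely on the grey stand's hook arm, and the screw was turned until it seated (the reaction jumped to 1.24 N m), backed off a quarter turn and is still gripped at about 60 N; no verdict came back.

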